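# Lid the open mould, turn it to the pointer and hold the turntable

## Robot

A 6-joint arm with a two-finger parallel gripper is mounted at the origin on the work surface. World frame = base frame: x ahead of the robot, y to its left, z up, the work surface at z = 0. Lengths are in m, angles in degrees, forces in N, time in s.
With the tool pointing down it reaches from about 0.275 to 0.75 m from the base axis. Payload 10.2 kg.
Tool frame: the origin (TCP) lies on the centre line of the jaws, within the pads' length; the fingertips stand 22 mm ahead of it and the grasp point (between the pads) lies 3 mm ahead of it; z points along the fingers, y is the line along which they close (so a half turn about z gives the same grasp; the last joint's range is limited). The gripper opens to 88 mm and grips with 3 to 60 N. Pads are 18 mm wide; open, the fingers measure 123 mm over their backs; the gripper's body (75 mm by 187 mm) begins 45 mm behind the grasp point.
Start: joints at [53.148, 17.928, 85.812, -0, 76.261, -12.8], TCP at [0.214, 0.479, 0.261] pointing down, gripper open.
Joint ranges: [-168.41, 168.41], [-55.51, 124.54], [10.69, 146.95], [-70.63, 250.63], [1, 178], [-165.06, 165.06]. Speed limits (degrees/s): [136.94, 136.94, 172.46, 180, 180, 180].

## Interface

Orientations are given as [roll, pitch, yaw] about the fixed x, y, z axes, in that order (R = Rz(yaw) Ry(pitch) Rx(roll)).
In Python, from plant import sensors, viewer, finish_job gives the robot as it stands. The module is installed in compiled form; this text tells all that it offers.
- The arm moves only by the tool apply_moves, never from a script. Its argument "commands" is a list of rows, each an object with "delta_rot": the turn, a rotation vector about the tool's x, y, z in degrees, a list of three; "dp": the shift along the tool's x, y, z in m, a list of three; "jaw": the gripper command: -1 is shut, 1 is fully open, values between are in proportion. A call has exactly 10 rows; each row is the pose to reach, as a shift and turn from the pose commanded when the call began, along the tool's axes at that moment; what a row does not reach only later rows make up. A row lasts 1/12 s, in which the tool goes at most 41.7 mm and 7.16 degrees, less where a joint would pass 70% of its speed; a pose out of reach is approached as far as the arm can. A call with a gripper value outside its range is refused whole. The fingers move at their own pace and stop on an object; "grip_force" is the grip in N (left out, the last holds). Time passes only in rows, so rows that repeat a pose let the fingers close, or fill a call up. It gives the time, the measured TCP pose, the force, the opening and the grip force at its end, in the units of the state.
- sensors.get_obs(): the state, without advancing time (a new reading comes with each control period).
- viewer.capture(name): name is "side" or "top"; returns (picture, depth): 400x640x3 uint8, red, green, blue; 400x640 float32, m along the optical axis (not along the pixel's ray), 0 where there is no reading.
- viewer.camera_info(name): a dict with "fx", "fy", "cx", "cy" (pixels), "rvec" (rotation vector, rad) and "tvec" (3), from world to camera coordinates, as OpenCV has them. Camera axes: x right, y down, z forward; pixel columns grow to the right and rows downward; lengths in m; the calibration is good to about 2 mm. A picture is of the moment at which its call begins. camera_info takes no time and is no camera call.
- finish_job(): hands the job in; it is judged then, once.
The state is a dict: "clock": time; "joints": joint angles; "qd": joint speeds; "tau": joint torques, N m; "tcp_pos": TCP position; "orientation": TCP orientation; "force": force on the tool from outside, world axes, zero at the start; "wrist_torque": the same for the moment, N m; "gripper_width": finger opening in m; "gripper_force": force on a finger pad.
Only numpy, scipy, OpenCV 4.12 (cv2) and the standard library are available. Lean on these libraries where they do the work, as an engineer would, in place of code of your own. Each camera call takes 0.05 s, during which the arm holds its last target. There are 200 camera calls.

## Task

One of the four plaster moulds on the turntable is still open: put the loose wooden lid fully home in its mouth and let go of the lid. Then gently turn the turntable until that mould stands directly in line with the upright steel pointer on the stand, and finish while gripping one of the turntable's upright hand pegs, holding the turntable still there without letting go. Leave the other things on the bench where they are.

Things in the scene. Friction and masses are not known exactly. Their poses are not given: they have to be found in the camera images.
- lid_center (a point): Loose wooden lid (70 g) standing upright on the bench, 62 mm tall: round plug 32 mm across, 14 high; flange 54 across, 8 thick; on top a round knob 22 across, 40 tall. This point: on its axis, half-way up, 31 mm above the plug's underside (9 mm above the flange's top, 31 mm below the knob's top); z up. Lid fully home: this point 17 mm above the mouth point.
- lid: The same lid; origin at the centre of the plug's underside, z up along its axis.
- mouth (a point): Centre of the open mould's mouth, level with its flat plaster top, 120 mm above the bench, 80 mm from the turning axis. The mouth is a round hole 41 mm across, 30 mm deep: the lid's plug drops in, its flange rests on the top. The mould, 62 x 66 x 70 mm, is fixed on the disc; three like it at quarter turns are closed by lids of the same shape (knob tops 168 mm above the bench).
- carousel: The turning part: plywood disc 270 mm across, top 50 mm above the bench, with four moulds and four hand pegs fixed to it, 3 kg. Turns freely either way about a vertical axis (under 1 N at a peg starts it) and stays where left. Origin on the axis, 30 mm above the bench; its -x axis points to the open mould.
- axis (a point): Point on the turntable's fixed vertical turning axis, 120 mm above the bench. Its -x axis points to the pointer.
- front (a point): Where the open mould's mouth centre is to be: fixed on the stand, 120 mm above the bench, 80 mm from the turning axis towards the pointer. The pointer is a short upright steel post, 24 mm across, top 72 mm above the bench, 168 mm from the axis, outside the disc's edge, on the side roughly facing the robot. The stand is bolted down.
- peg0 (a point): Upper part of one of the turntable's four hand pegs: round upright wooden pegs 18 mm across between the moulds, 115 mm from the turning axis, tops 175 mm above the bench. Point on the peg's axis, 150 mm above the bench. The pegs are fixed in the disc and do not spin. Peg 0 stands 45 degrees anticlockwise, seen from above, from the open mould.
- peg1 (a point): Upper part of one of the turntable's four hand pegs: round upright wooden pegs 18 mm across between the moulds, 115 mm from the turning axis, tops 175 mm above the bench. Point on the peg's axis, 150 mm above the bench. The pegs are fixed in the disc and do not spin. Peg 1 stands 135 degrees anticlockwise, seen from above, from the open mould.
- peg2 (a point): Upper part of one of the turntable's four hand pegs: round upright wooden pegs 18 mm across between the moulds, 115 mm from the turning axis, tops 175 mm above the bench. Point on the peg's axis, 150 mm above the bench. The pegs are fixed in the disc and do not spin. Peg 2 stands 225 degrees anticlockwise, seen from above, from the open mould.
- peg3 (a point): Upper part of one of the turntable's four hand pegs: round upright wooden pegs 18 mm across between the moulds, 115 mm from the turning axis, tops 175 mm above the bench. Point on the peg's axis, 150 mm above the bench. The pegs are fixed in the disc and do not spin. Peg 3 stands 315 degrees anticlockwise, seen from above, from the open mould.
- puck: Bystander: steel weight, disc 48 mm across, 30 mm tall; origin under its centre.
- wax_block: Bystander: small green wax block 55 x 40 x 28 mm; origin under its centre.
- jug: Bystander: copper pouring jug with a handle, 90 mm across, 130 mm tall; origin under its centre.
- mallet: Bystander: hammer lying on the bench, about 260 mm long.
- spatula: Bystander: spatula lying on the bench, about 280 mm long.
- bowl: Bystander: white bowl 110 mm across, 50 mm tall; origin under its centre.
- mould_half: Bystander: half of a plaster mould with a wooden board, 77 x 38 mm, 62 mm tall; origin under its centre.
Mind the look-alikes: they are no part of the job. Leave any black or pink look-alike of the lid alone.

How it is judged (in metres and radians):
On the way, in this order (a step that is already met when the one before it is completed fails the run):
1. the lid is fully home in the open mould's mouth and let go (horizontal distance between lid_center and mouth below 0.008 m and z of lid_center in the frame of mouth between 0.013 and 0.0205 m and angle between lid_center's own z axis and vertical below 0.12 rad and contact force between the fingers and lid below 0.1 N), for 0.2 s.
2. the lidded mould stands at the pointer, the gripper holding a peg (horizontal distance between mouth and front below 0.01 m and contact force between the fingers and carousel above 2 N and (distance between the grasp point and peg0 below 0.05 m or distance between the grasp point and peg1 below 0.05 m or distance between the grasp point and peg2 below 0.05 m or distance between the grasp point and peg3 below 0.05 m) and angular speed of carousel below 0.06 rad/s), for 0.2 s.
At the end, for the whole second after the job is handed in: The lid is home in the mouth (within 8 mm, level) and untouched; the mouth's centre is within 10 mm of the point in line with the pointer; the gripper holds a hand peg (over 2 N, grasp point within 50 mm of the peg's upper part); the turntable is at rest (under 0.06 rad/s) (all of step 1 and all of step 2); the arm keeps its last pose, push and grip.
It fails at once if the turntable is spun roughly (faster than 2.5 rad/s) (angular speed of carousel above 2.5 rad/s).
It fails at once if another thing on the bench is displaced by more than 30 mm (distance of any of puck, wax_block, jug, mallet, spatula, bowl, mould_half from where it was at the start of the episode above 0.03 m).
It also fails if it takes over 64 s, if anything falls off the work surface, if the arm or the gripper's body presses on something with over 40 N, if the wrist force passes 120 N, or if a joint passes its speed limit or range.

## Working session

There is one attempt and no reset: what is moved stays moved. The work goes in short steps, Python scripts to look and compute and a tool call to move; the robot and the scene stay as the last step left them, time stands still between calls to the robot, and variables do not carry over. Pictures are saved under pics/ and viewed, at most 10 in all, crops included, and the job is handed in when it is done.

Besides the shell and the picture viewer there is one more tool, called after ">>>" as a command line: name --argument value ..., lists and objects as JSON in quotes. apply_moves: Moves the arm, as the interface text tells. Its arguments: {"type":"object","properties":{"commands":{"type":"array","items":{"type":"object","properties":{"delta_rot":{"type":"array","items":{"type":"number"}},"dp":{"type":"array","items":{"type":"number"}},"jaw":{"type":"number"}}}},"grip_force":{"type":"number"}},"required":["commands"]}

```bash
mkdir -p pics
cat > h.py <<'E'
import numpy as np, cv2
from plant import sensors, viewer, finish_job
def cap(n):
    im,d=viewer.capture(n); c=viewer.camera_info(n)
    R=cv2.Rodrigues(np.array(c['rvec'],float))[0]; t=np.array(c['tvec'],float).ravel()
    v,u=np.mgrid[:400,:640]
    P=np.stack([(u-c['cx'])/c['fx']*d,(v-c['cy'])/c['fy']*d,d],-1)
    W=(P-t)@R; W[d==0]=np.nan
    return im,W
E
python3 - <<'E'
from h import *
o=sensors.get_obs(); print(o)
for n in ('top','side'):
    im,W=cap(n); np.savez('pics/%s0.npz'%n,im=im,W=W); cv2.imwrite('pics/%s0.png'%n,im[...,::-1])
    c=viewer.camera_info(n); R=cv2.Rodrigues(np.array(c['rvec'],float))[0]; print(n,-R.T@np.array(c['tvec']).ravel())
E
```

```text
{'clock': 0.0, 'joints': array([ 5.31510328e+01,  1.79562343e+01,  8.58525166e+01,  8.21660085e-04,
        7.62611138e+01, -1.27987777e+01]), 'qd': array([-0.07573444,  0.09785238,  0.03078689, -0.00491524, -0.08710558,
       -0.01653279]), 'tau': array([ 5.39958734e-06, -4.02201104e+01, -2.52271396e+01,  6.94476371e-02,
        3.52032529e-02, -1.52714429e-04]), 'tcp_pos': array([0.21382405, 0.47924887, 0.26019953]), 'orientation': array([-1.79932048e+02, -1.62550640e-02,  1.55949605e+02]), 'force': array([ 0.11928378, -0.47031897, -0.31895197]), 'wrist_torque': array([ 0.0714003 ,  0.00386915, -0.03532134]), 'gripper_force': 0.0, 'gripper_width': 0.0883388117759122}
top [ 0.24432344 -0.00242177  1.67920859]
side [ 0.22830198 -0.83014166  0.8326833 ]
```

View pics/top0.png

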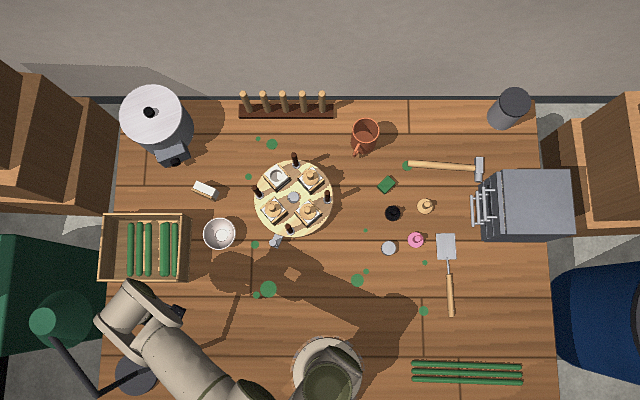

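View pics/side0.png

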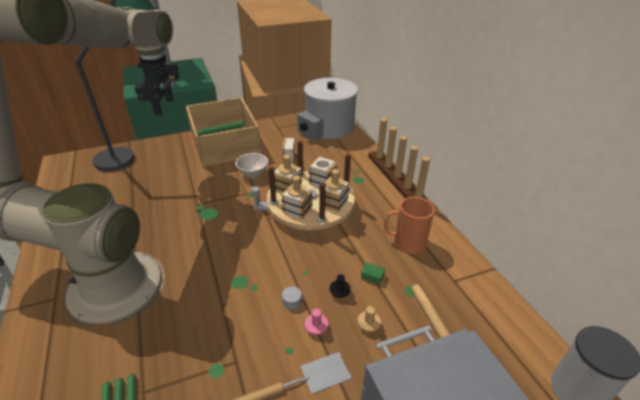

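The top view shows three lid candidates: wooden (426,206), black (393,213) and pink (416,240). The others on the disc are closed moulds at (311,178), (273,210) and (308,211). I choose the wooden one, which is at (369,320) in the side view. The open mould is at (278,176) and the pointer at (275,240).

Run:
```python
from h import *
z=np.load('pics/top0.npz'); im,W=z['im'],z['W']
def reg(u0,u1,v0,v1,zl,zh):
    w=W[v0:v1,u0:u1]; m=(w[...,2]>zl)&(w[...,2]<zh); p=w[m]
    return m.sum(),p.mean(0).round(4),((p.min(0)+p.max(0))/2).round(4),(p.max(0)-p.min(0)).round(4)
print('lid knob',reg(414,440,194,218,.045,.075)); print('flange',reg(414,440,194,218,.012,.04))
print('disc',reg(245,345,150,245,.042,.058))
print('open top',reg(260,294,160,194,.112,.128))
for n,b in dict(a=(298,326,162,194),b=(258,290,195,226),c=(294,324,196,226)).items(): print(n,reg(*b,.155,.18))
for n,b in dict(p0=(285,305,148,170),p1=(250,268,180,202),p2=(318,336,185,207),p3=(280,300,222,242)).items(): print(n,reg(*b,.155,.185))
print('pointer',reg(266,284,230,250,.06,.085))
# fit disc edge circle
w=W[150:245,245:345].reshape(-1,3); p=w[(w[:,2]>.043)&(w[:,2]<.057)][:,:2]
h=cv2.convexHull(p.astype(np.float32)); print('circ',cv2.minEnclosingCircle(h))
s=np.load('pics/side0.npz'); c=s['W'][300:335,352:388]; m=c[...,2]>.045; print('side knob',c[m].mean(0),m.sum())
cv2.imwrite('pics/c.png',np.hstack([cv2.resize(im[190:260,370:460,::-1],(390,300)),cv2.resize(s['im'][285:345,290:390,::-1],(400,300))]))
```

```text
lid knob (np.int64(38), array([ 0.5506, -0.3306,  0.0599]), array([ 0.5506, -0.3307,  0.0586]), array([0.0216, 0.0202, 0.0227]))
flange (np.int64(146), array([ 0.5489, -0.33  ,  0.0224]), array([ 0.5509, -0.3329,  0.024 ]), array([0.05  , 0.0537, 0.023 ]))
disc (np.int64(2577), array([0.5636, 0.1144, 0.0502]), array([0.5615, 0.1177, 0.05  ]), array([0.2926, 0.2656, 0.0159]))
open top (np.int64(245), array([0.6343, 0.169 , 0.1194]), array([0.6378, 0.1613, 0.1195]), array([0.0929, 0.0951, 0.015 ]))
a (np.int64(47), array([0.6174, 0.0501, 0.1678]), array([0.5988, 0.0366, 0.1662]), array([0.0716, 0.0575, 0.019 ]))
b (np.int64(50), array([0.5088, 0.1667, 0.1689]), array([0.4953, 0.153 , 0.1689]), array([0.0686, 0.0677, 0.0212]))
c (np.int64(40), array([0.5128, 0.0644, 0.1676]), array([0.5132, 0.0642, 0.1665]), array([0.0204, 0.0192, 0.0202]))
p0 (np.int64(32), array([0.6869, 0.1087, 0.1708]), array([0.6887, 0.109 , 0.1697]), array([0.0168, 0.0161, 0.0248]))
p1 (np.int64(29), array([0.5804, 0.2305, 0.1747]), array([0.5806, 0.2301, 0.1721]), array([0.0165, 0.0148, 0.0221]))
p2 (np.int64(30), array([0.5647, 0.0025, 0.1729]), array([0.5652, 0.0032, 0.17  ]), array([0.0168, 0.0157, 0.0215]))
p3 (np.int64(28), array([0.4583, 0.1244, 0.1727]), array([0.4581, 0.1243, 0.1687]), array([0.014 , 0.015 , 0.0222]))
pointer (np.int64(43), array([0.4195, 0.1818, 0.0723]), array([0.4277, 0.175 , 0.0693]), array([0.0404, 0.0344, 0.0172]))
circ ((0.5576040148735046, 0.12193833291530609), 0.1506752371788025)
side knob [ 0.55027036 -0.33668964  0.05831378] 98
```

View pics/c.png

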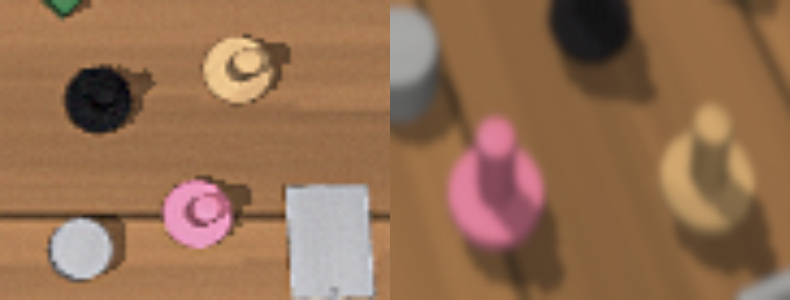

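The crop confirms the wooden lid on the bench at about (0.551,-0.331), with the pink and black ones more than 10 cm away. Opposite pegs agree on the axis at (0.573,0.1165), so the open mould is at 41° and the pointer at 157°. Moving now.

>>> apply_moves --commands '[{"dp":[-0.03,-0.0285,0],"delta_rot":[0,0,6.6],"jaw":0.2},{"dp":[-0.06,-0.057,0],"delta_rot":[0,0,13.2],"jaw":0.2},{"dp":[-0.09,-0.0855,0],"delta_rot":[0,0,19.8],"jaw":0.2},{"dp":[-0.12,-0.114,0],"delta_rot":[0,0,26.4],"jaw":0.2},{"dp":[-0.15,-0.1425,0],"delta_rot":[0,0,33],"jaw":0.2},{"dp":[-0.18,-0.171,0],"delta_rot":[0,0,39.6],"jaw":0.2},{"dp":[-0.21,-0.1995,0],"delta_rot":[0,0,46.2],"jaw":0.2},{"dp":[-0.24,-0.228,0],"delta_rot":[0,0,52.8],"jaw":0.2},{"dp":[-0.27,-0.2565,0],"delta_rot":[0,0,59.4],"jaw":0.2},{"dp":[-0.3,-0.285,0],"delta_rot":[0,0,65.95],"jaw":0.2}]'

```text
clock: 0.93
tcp_pos: [0.3719, 0.0949, 0.2607]
orientation: [180.0, -0.0, 89.7]
force: [1.1, 1.1, -1.0]
gripper_width: 0.0529
gripper_force: 0.0
```

>>> apply_moves --commands '[{"dp":[-0.036,0.015,0],"jaw":0.2},{"dp":[-0.072,0.03,0],"jaw":0.2},{"dp":[-0.108,0.045,0],"jaw":0.2},{"dp":[-0.144,0.06,0],"jaw":0.2},{"dp":[-0.18,0.075,0],"jaw":0.2},{"dp":[-0.216,0.09,0],"jaw":0.2},{"dp":[-0.252,0.105,0],"jaw":0.2},{"dp":[-0.288,0.12,0.02],"jaw":0.2},{"dp":[-0.324,0.135,0.04],"jaw":0.2},{"dp":[-0.36,0.15,0.06],"jaw":0.2}]'

```text
$.commands[0]: bad value
```

>>> apply_moves --commands '[{"dp":[-0.025,0.01,0.01],"jaw":0.2},{"dp":[-0.05,0.02,0.02],"jaw":0.2},{"dp":[-0.068,0.029,0.03],"jaw":0.2},{"dp":[-0.068,0.029,0.05],"jaw":0.2},{"dp":[-0.068,0.029,0.065],"jaw":0.2},{"dp":[-0.068,0.029,0.08],"jaw":0.2},{"dp":[-0.068,0.029,0.09],"jaw":0.2},{"dp":[-0.068,0.029,0.1],"jaw":0.2},{"dp":[-0.068,0.029,0.1],"jaw":0.2},{"dp":[-0.068,0.029,0.1],"jaw":0.2}]'

```text
$.commands[0]: bad value
```

Run:
```python
from h import *
im,W=cap('side'); cv2.imwrite('pics/s1.png',cv2.resize(im[240:380,280:460,::-1],(720,560)))
o=sensors.get_obs(); print(o['tcp_pos'],o['orientation'],o['joints'])
```

```text
[0.37457509 0.08924714 0.26066898] [1.79944689e+02 1.38996710e-01 8.88944442e+01] [ -4.09442327  -0.21793716 107.23984495  -0.14219829  72.91565834
  -2.9472337 ]
```

View pics/s1.png

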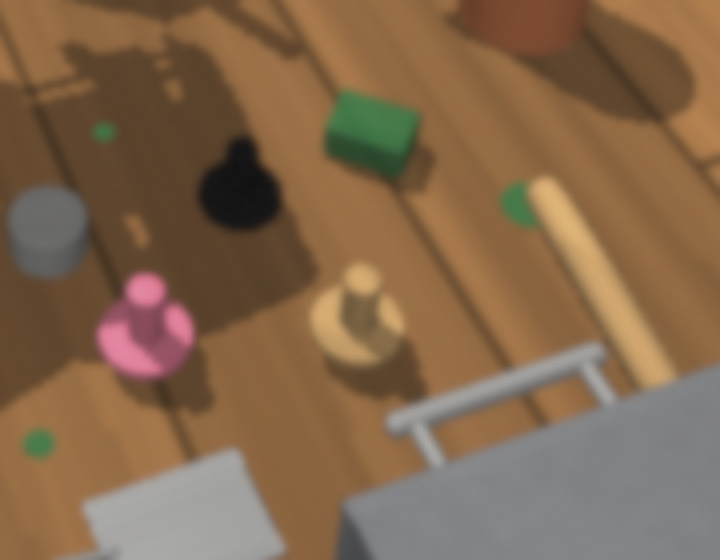

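The moves were refused because delta_rot is required. The crop shows only the undisturbed lid at (360,315), with the toaster handle near it at (500,390).

>>> apply_moves --commands '[{"dp":[-0.036,0.015,0],"delta_rot":[0,0,0],"jaw":0.2},{"dp":[-0.072,0.03,0],"delta_rot":[0,0,0],"jaw":0.2},{"dp":[-0.108,0.045,0],"delta_rot":[0,0,0],"jaw":0.2},{"dp":[-0.144,0.06,0],"delta_rot":[0,0,0],"jaw":0.2},{"dp":[-0.18,0.075,0],"delta_rot":[0,0,0],"jaw":0.2},{"dp":[-0.216,0.09,0],"delta_rot":[0,0,0],"jaw":0.2},{"dp":[-0.252,0.105,0],"delta_rot":[0,0,0],"jaw":0.2},{"dp":[-0.288,0.12,0.02],"delta_rot":[0,0,0],"jaw":0.2},{"dp":[-0.324,0.135,0.04],"delta_rot":[0,0,0],"jaw":0.2},{"dp":[-0.36,0.15,0.06],"delta_rot":[0,0,0],"jaw":0.2}]'

```text
clock: 1.82
tcp_pos: [0.5199, -0.2595, 0.2025]
orientation: [-180.0, -0.0, 90.0]
force: [0.0, -0.1, 1.0]
gripper_width: 0.0526
gripper_force: 0.0
```

>>> apply_moves --commands '[{"dp":[-0.025,0.01,0.01],"delta_rot":[0,0,0],"jaw":0.2},{"dp":[-0.05,0.02,0.02],"delta_rot":[0,0,0],"jaw":0.2},{"dp":[-0.068,0.029,0.03],"delta_rot":[0,0,0],"jaw":0.2},{"dp":[-0.068,0.029,0.05],"delta_rot":[0,0,0],"jaw":0.2},{"dp":[-0.068,0.029,0.06],"delta_rot":[0,0,0],"jaw":0.2},{"dp":[-0.068,0.029,0.07],"delta_rot":[0,0,0],"jaw":0.2},{"dp":[-0.068,0.029,0.08],"delta_rot":[0,0,0],"jaw":0.2},{"dp":[-0.068,0.029,0.08],"delta_rot":[0,0,0],"jaw":0.2},{"dp":[-0.068,0.029,0.08],"delta_rot":[0,0,0],"jaw":0.2},{"dp":[-0.068,0.029,0.08],"delta_rot":[0,0,0],"jaw":0.2}]'

```text
clock: 2.65
tcp_pos: [0.5489, -0.3257, 0.1247]
orientation: [179.9, 0.1, 90.0]
force: [0.3, -0.1, 0.5]
gripper_width: 0.0527
gripper_force: 0.0
```

Run:
```python
from h import *
W0=np.load('pics/top0.npz')['W']; w=W0[180:240,465:482].reshape(-1,3); w=w[w[:,2]>.03]
w=w[w[:,1]>-.50]; print('handle',w.min(0),w.max(0))
im,W=cap('side'); cv2.imwrite('pics/s2.png',cv2.resize(im[220:360,280:460,::-1],(720,560)))
o=sensors.get_obs(); print(o['tcp_pos'],o['orientation'],o['joints'])
```

```text
handle [ 0.47686936 -0.49885936  0.04343907] [ 0.58258474 -0.47637458  0.18512061]
[ 0.54886493 -0.32581676  0.12471611] [1.79930964e+02 6.05920540e-02 9.00133061e+01] [-4.11924603e+01  3.90800843e+01  7.39522441e+01 -1.17453396e-04
  6.68758167e+01 -4.12057569e+01]
```

View pics/s2.png

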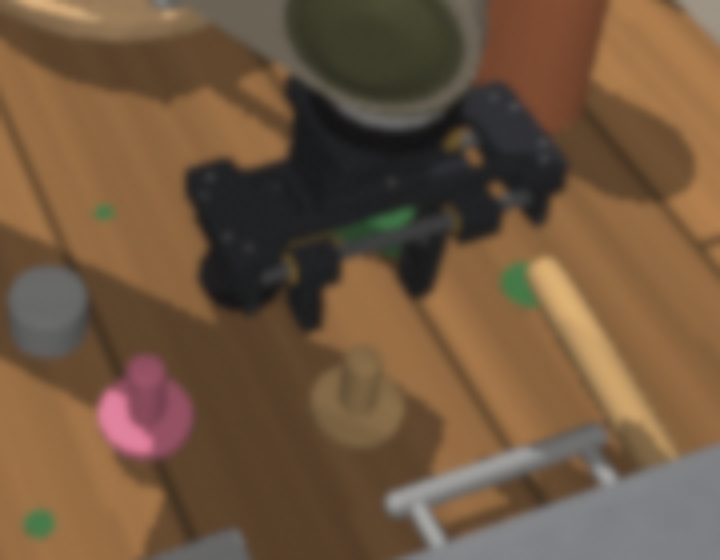

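The crop shows the fingers straddling above the lid (lid knob at (362,365), fingertips at (307,325) and (418,290)). Descending and gripping.

>>> apply_moves --commands '[{"dp":[-0.006,0.001,0.01],"delta_rot":[0,0,0],"jaw":0.2},{"dp":[-0.006,0.001,0.03],"delta_rot":[0,0,0],"jaw":0.2},{"dp":[-0.006,0.001,0.05],"delta_rot":[0,0,0],"jaw":0.2},{"dp":[-0.006,0.001,0.065],"delta_rot":[0,0,0],"jaw":0.2},{"dp":[-0.006,0.001,0.075],"delta_rot":[0,0,0],"jaw":0.2},{"dp":[-0.006,0.001,0.075],"delta_rot":[0,0,0],"jaw":0.2},{"dp":[-0.006,0.001,0.075],"delta_rot":[0,0,0],"jaw":-1},{"dp":[-0.006,0.001,0.075],"delta_rot":[0,0,0],"jaw":-1},{"dp":[-0.006,0.001,0.075],"delta_rot":[0,0,0],"jaw":-1},{"dp":[-0.006,0.001,0.075],"delta_rot":[0,0,0],"jaw":-1}]' --grip_force 15

```text
clock: 3.53
tcp_pos: [0.5499, -0.3321, 0.0496]
orientation: [179.9, 0.1, 90.0]
force: [-0.2, -0.5, -0.4]
gripper_width: 0.0285
gripper_force: 0.0
```

>>> apply_moves --commands '[{"dp":[0,0,0],"delta_rot":[0,0,0],"jaw":-1},{"dp":[0,0,0],"delta_rot":[0,0,0],"jaw":-1},{"dp":[0,0,-0.02],"delta_rot":[0,0,0],"jaw":-1},{"dp":[0,0,-0.05],"delta_rot":[0,0,0],"jaw":-1},{"dp":[0,0,-0.08],"delta_rot":[0,0,0],"jaw":-1},{"dp":[0,0,-0.11],"delta_rot":[0,0,0],"jaw":-1},{"dp":[0,0,-0.14],"delta_rot":[0,0,0],"jaw":-1},{"dp":[0,0,-0.17],"delta_rot":[0,0,0],"jaw":-1},{"dp":[0,0,-0.2],"delta_rot":[0,0,0],"jaw":-1},{"dp":[0,0,-0.22],"delta_rot":[0,0,0],"jaw":-1}]'

```text
clock: 4.37
tcp_pos: [0.5497, -0.3319, 0.272]
orientation: [179.9, 0.1, 90.0]
force: [0.4, -0.4, -0.8]
gripper_width: 0.0214
gripper_force: 14.9
```

>>> apply_moves --commands '[{"dp":[0.02,0.003,0],"delta_rot":[0,0,0],"jaw":-1},{"dp":[0.05,0.008,0],"delta_rot":[0,0,0],"jaw":-1},{"dp":[0.085,0.014,0],"delta_rot":[0,0,0],"jaw":-1},{"dp":[0.12,0.02,0],"delta_rot":[0,0,0],"jaw":-1},{"dp":[0.155,0.026,0],"delta_rot":[0,0,0],"jaw":-1},{"dp":[0.19,0.032,0],"delta_rot":[0,0,0],"jaw":-1},{"dp":[0.225,0.038,0],"delta_rot":[0,0,0],"jaw":-1},{"dp":[0.26,0.044,0],"delta_rot":[0,0,0],"jaw":-1},{"dp":[0.295,0.05,0],"delta_rot":[0,0,0],"jaw":-1},{"dp":[0.33,0.055,0],"delta_rot":[0,0,0],"jaw":-1}]'

```text
clock: 5.2
tcp_pos: [0.6045, -0.0, 0.2687]
orientation: [-180.0, 0.0, 90.0]
force: [0.5, 0.1, -1.2]
gripper_width: 0.0217
gripper_force: 14.9
```

>>> apply_moves --commands '[{"dp":[0.035,0.006,0],"delta_rot":[0,0,0],"jaw":-1},{"dp":[0.07,0.012,0],"delta_rot":[0,0,0],"jaw":-1},{"dp":[0.1,0.017,0],"delta_rot":[0,0,0],"jaw":-1},{"dp":[0.13,0.021,0],"delta_rot":[0,0,0],"jaw":-1},{"dp":[0.15,0.025,0],"delta_rot":[0,0,0],"jaw":-1},{"dp":[0.165,0.027,0],"delta_rot":[0,0,0],"jaw":-1},{"dp":[0.171,0.028,0],"delta_rot":[0,0,0],"jaw":-1},{"dp":[0.171,0.028,0],"delta_rot":[0,0,0],"jaw":-1},{"dp":[0.171,0.028,0],"delta_rot":[0,0,0],"jaw":-1},{"dp":[0.171,0.028,0],"delta_rot":[0,0,0],"jaw":-1}]'

```text
clock: 6.03
tcp_pos: [0.6326, 0.1679, 0.2688]
orientation: [-180.0, 0.0, 89.9]
force: [-0.1, -1.2, -1.2]
gripper_width: 0.0216
gripper_force: 14.9
```

Run:
```python
from h import *
im,W=cap('side'); np.savez('pics/s3.npz',im=im,W=W)
cv2.imwrite('pics/s3.png',cv2.resize(im[80:230,240:420,::-1],(720,600)))
o=sensors.get_obs(); print(o['tcp_pos'],o['orientation'],o['joints'])
t=o['tcp_pos']
hsv=cv2.cvtColor(im,cv2.COLOR_RGB2HSV)
m=(np.linalg.norm(W[...,:2]-t[:2],axis=-1)<.04)&(W[...,2]<.255)&(W[...,2]>.2)
p=W[m]; 
for lo in np.arange(.215,.26,.004):
    q=p[(p[:,2]>=lo)&(p[:,2]<lo+.004)]
    if len(q): print(round(lo,3),len(q),q.min(0).round(4),q.max(0).round(4))
m=(np.linalg.norm(W[...,:2]-[.633,.169],axis=-1)<.06)&(W[...,2]<.124)&(W[...,2]>.116)
q=W[m]; print('mould top',q.min(0),q.max(0),q.mean(0))
```

```text
[0.63264547 0.16793633 0.26880322] [-1.79999938e+02  1.30727398e-02  8.99149282e+01] [ 4.63640293e+00  3.47891350e+01  5.92748098e+01 -1.30560490e-02
  8.59371936e+01  4.72239989e+00]
0.219 5 [0.6213 0.1511 0.2213] [0.6426 0.1569 0.2229]
0.223 13 [0.619  0.1476 0.2234] [0.6453 0.1677 0.227 ]
0.231 8 [0.608  0.1407 0.2334] [0.6523 0.163  0.2349]
0.235 20 [0.6083 0.1378 0.2356] [0.6556 0.1791 0.2389]
0.239 72 [0.6082 0.1373 0.2392] [0.6597 0.1832 0.243 ]
0.243 16 [0.6107 0.1359 0.2431] [0.6565 0.1621 0.2467]
0.247 16 [0.6102 0.1554 0.2474] [0.6494 0.1688 0.2508]
0.251 22 [0.6087 0.1518 0.251 ] [0.6598 0.175  0.2549]
mould top [0.59155334 0.12324445 0.11607119] [0.6795116  0.20758526 0.12288491] [0.63552957 0.16486749 0.11928902]
```

View pics/s3.png

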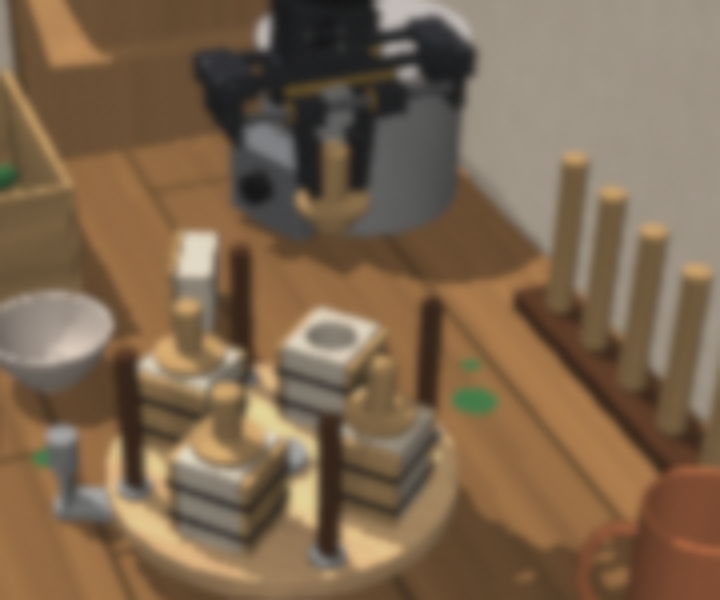

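The crop shows the lid held upright with its flange at (333,205), above the open mouth at (330,337), offset by only a few mm. I'll shift slightly and lower in two stages.

>>> apply_moves --commands '[{"dp":[0.003,0.0015,0.01],"delta_rot":[0,0,0],"jaw":-1},{"dp":[0.003,0.0015,0.03],"delta_rot":[0,0,0],"jaw":-1},{"dp":[0.003,0.0015,0.05],"delta_rot":[0,0,0],"jaw":-1},{"dp":[0.003,0.0015,0.07],"delta_rot":[0,0,0],"jaw":-1},{"dp":[0.003,0.0015,0.08],"delta_rot":[0,0,0],"jaw":-1},{"dp":[0.003,0.0015,0.09],"delta_rot":[0,0,0],"jaw":-1},{"dp":[0.003,0.0015,0.095],"delta_rot":[0,0,0],"jaw":-1},{"dp":[0.003,0.0015,0.095],"delta_rot":[0,0,0],"jaw":-1},{"dp":[0.003,0.0015,0.095],"delta_rot":[0,0,0],"jaw":-1},{"dp":[0.003,0.0015,0.095],"delta_rot":[0,0,0],"jaw":-1}]'

```text
clock: 6.92
tcp_pos: [0.6344, 0.1722, 0.1747]
orientation: [179.9, -0.0, 90.0]
force: [0.1, 0.2, 0.2]
gripper_width: 0.0217
gripper_force: 14.9
```

Run:
```python
from h import *
im,W=cap('side')
cv2.imwrite('pics/s4.png',cv2.resize(im[110:180,290:370,::-1],(640,560),interpolation=cv2.INTER_CUBIC))
o=sensors.get_obs(); print(o['tcp_pos'],o['force'])
p=W[(np.linalg.norm(W[...,:2]-[.634,.168],axis=-1)<.06)]
for a,b in ((.112,.1175),(.1175,.1225),(.1225,.136),(.137,.15)):
    q=p[(p[:,2]>=a)&(p[:,2]<b)]; print(a,len(q),q.min(0).round(4),q.max(0).round(4),q.mean(0).round(4))
```

```text
[0.63441804 0.17224888 0.17469778] [ 0.37653739 -0.30395788  0.16162663]
0.112 65 [0.5916 0.124  0.1123] [0.6794 0.2    0.1174] [0.6342 0.1545 0.1154]
0.1175 101 [0.5925 0.1276 0.1175] [0.6758 0.1904 0.1224] [0.6317 0.1565 0.1196]
0.1225 20 [0.6071 0.1429 0.1226] [0.6552 0.1708 0.1327] [0.6326 0.1573 0.1279]
0.137 98 [0.6082 0.1423 0.1379] [0.6595 0.1845 0.1499] [0.6312 0.1568 0.1466]
```

View pics/s4.png

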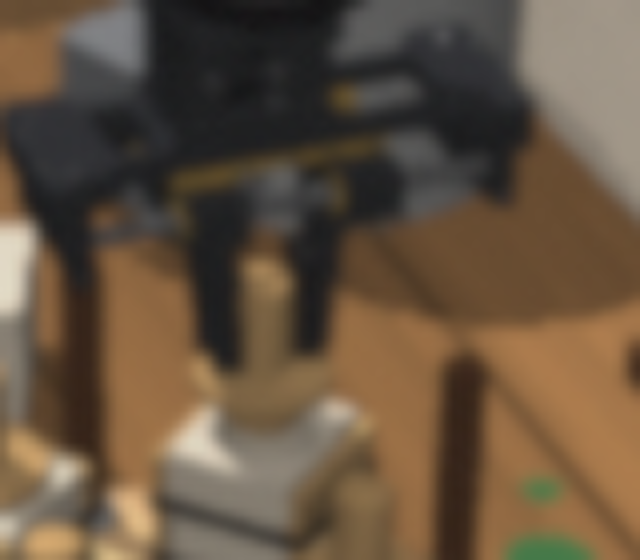

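The crop shows the plug just above the mouth (flange at (270,385), mould top around (260,440)). Both cameras put the lid about 3 mm too far in +y, so I'll correct that and then seat it.

>>> apply_moves --commands '[{"dp":[-0.0035,0.0005,0],"delta_rot":[0,0,0],"jaw":-1},{"dp":[-0.0035,0.0005,0],"delta_rot":[0,0,0],"jaw":-1},{"dp":[-0.0035,0.0005,0.003],"delta_rot":[0,0,0],"jaw":-1},{"dp":[-0.0035,0.0005,0.006],"delta_rot":[0,0,0],"jaw":-1},{"dp":[-0.0035,0.0005,0.009],"delta_rot":[0,0,0],"jaw":-1},{"dp":[-0.0035,0.0005,0.012],"delta_rot":[0,0,0],"jaw":-1},{"dp":[-0.0035,0.0005,0.015],"delta_rot":[0,0,0],"jaw":-1},{"dp":[-0.0035,0.0005,0.017],"delta_rot":[0,0,0],"jaw":-1},{"dp":[-0.0035,0.0005,0.018],"delta_rot":[0,0,0],"jaw":-1},{"dp":[-0.0035,0.0005,0.018],"delta_rot":[0,0,0],"jaw":-1}]'

```text
clock: 7.8
tcp_pos: [0.6345, 0.1687, 0.1556]
orientation: [-180.0, 0.0, 90.0]
force: [-0.3, -0.1, 0.0]
gripper_width: 0.0215
gripper_force: 14.9
```

>>> apply_moves --commands '[{"dp":[0,0,0],"delta_rot":[0,0,0],"jaw":0.1},{"dp":[0,0,0],"delta_rot":[0,0,0],"jaw":0.1},{"dp":[0,0,0],"delta_rot":[0,0,0],"jaw":0.1},{"dp":[0,0,0],"delta_rot":[0,0,0],"jaw":0.1},{"dp":[0,0,0],"delta_rot":[0,0,0],"jaw":0.1},{"dp":[0,0,-0.01],"delta_rot":[0,0,0],"jaw":0.1},{"dp":[0,0,-0.03],"delta_rot":[0,0,0],"jaw":0.1},{"dp":[0,0,-0.05],"delta_rot":[0,0,0],"jaw":0.1},{"dp":[0,0,-0.075],"delta_rot":[0,0,0],"jaw":0.1},{"dp":[0,0,-0.09],"delta_rot":[0,0,0],"jaw":0.1}]'

```text
clock: 8.63
tcp_pos: [0.6349, 0.1688, 0.2493]
orientation: [179.8, -0.0, 90.0]
force: [0.7, -0.2, 1.2]
gripper_width: 0.0486
gripper_force: 0.0
```

Run:
```python
from h import *
im,W=cap('side'); 
cv2.imwrite('pics/s5.png',cv2.resize(im[100:230,250:400,::-1],(690,600),interpolation=cv2.INTER_CUBIC))
o=sensors.get_obs(); print(o['tcp_pos'],o['gripper_width'])
p=W[(np.linalg.norm(W[...,:2]-[.634,.168],axis=-1)<.045)]
for a,b in ((.1225,.132),(.14,.164),(.164,.18)):
    q=p[(p[:,2]>=a)&(p[:,2]<b)]; print(a,len(q),q.min(0).round(4),q.max(0).round(4),q.mean(0).round(4))
# pegs + axis, and pointer
v=W.reshape(-1,3)
for g in ((.687,.109),(.5804,.2305),(.565,.0025),(.458,.124)):
    q=v[(np.hypot(v[:,0]-g[0],v[:,1]-g[1])<.03)&(v[:,2]>.158)&(v[:,2]<.19)]; print(len(q),q.mean(0) if len(q) else '')
q=v[(np.hypot(v[:,0]-.4195,v[:,1]-.1818)<.035)&(v[:,2]>.055)&(v[:,2]<.085)]; print('ptr',len(q),q.min(0),q.max(0),q[q[:,2]>.068].mean(0))
t=np.load('pics/top0.npz')['W'].reshape(-1,3)
q=t[(np.hypot(t[:,0]-.4195,t[:,1]-.1818)<.035)&(t[:,2]>.066)&(t[:,2]<.078)]; print('ptr top',len(q),q.min(0),q.max(0),q.mean(0),np.median(q,0))
```

```text
[0.63557213 0.16887034 0.25178797] 0.04867363437243614
0.1225 121 [0.6054 0.134  0.1226] [0.6654 0.1915 0.1311] [0.6332 0.1591 0.1272]
0.14 47 [0.6237 0.1535 0.141 ] [0.6435 0.1682 0.1637] [0.6326 0.1593 0.1525]
0.164 27 [0.6264 0.1522 0.1645] [0.645  0.1742 0.1714] [0.6353 0.164  0.1679]
43 [0.68793871 0.10379561 0.16895608]
38 [0.58158553 0.22586145 0.1689259 ]
51 [ 0.56565351 -0.00244056  0.16881015]
49 [0.4599306 0.119682  0.1692521]
ptr 64 [0.40901744 0.16617613 0.05520561] [0.43161957 0.19517731 0.07684334] [0.42050669 0.17894015 0.07170177]
ptr top 41 [0.41011469 0.17208571 0.0661185 ] [0.4299639  0.19214747 0.07788708] [0.41909592 0.18231756 0.0727978 ] [0.41950671 0.18213516 0.07363151]
```

View pics/s5.png

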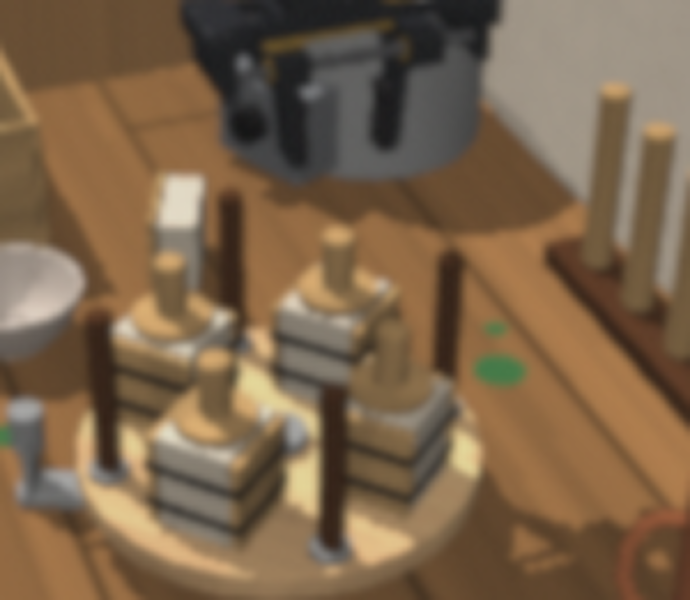

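The crop shows the lid seated flush (knob top at (338,235), measured at 168 mm) and the fingers clear. The turntable has not moved. It needs a turn of +115.7°, so I'll grip the peg at 86°, (0.580,0.231), which is peg0.

>>> apply_moves --commands '[{"dp":[0.02,-0.018,0],"delta_rot":[0,0,2],"jaw":0.1},{"dp":[0.045,-0.038,0],"delta_rot":[0,0,4],"jaw":0.1},{"dp":[0.0625,-0.054,0],"delta_rot":[0,0,4],"jaw":0.1},{"dp":[0.0625,-0.054,0],"delta_rot":[0,0,4],"jaw":0.1},{"dp":[0.0625,-0.054,0.02],"delta_rot":[0,0,4],"jaw":0.1},{"dp":[0.0625,-0.054,0.045],"delta_rot":[0,0,4],"jaw":0.1},{"dp":[0.0625,-0.054,0.065],"delta_rot":[0,0,4],"jaw":0.1},{"dp":[0.0625,-0.054,0.08],"delta_rot":[0,0,4],"jaw":0.1},{"dp":[0.0625,-0.054,0.0876],"delta_rot":[0,0,4],"jaw":0.1},{"dp":[0.0625,-0.054,0.0876],"delta_rot":[0,0,4],"jaw":0.1}]'

```text
clock: 9.52
tcp_pos: [0.5802, 0.2307, 0.1564]
orientation: [-179.8, 0.1, 86.0]
force: [-0.6, -0.6, 0.2]
gripper_width: 0.0481
gripper_force: 0.0
```

>>> apply_moves --commands '[{"dp":[0,0,0],"delta_rot":[0,0,0],"jaw":0.1},{"dp":[0,0,0],"delta_rot":[0,0,0],"jaw":-0.2},{"dp":[0,0,0],"delta_rot":[0,0,0],"jaw":-0.3},{"dp":[0,0,0],"delta_rot":[0,0,0],"jaw":-0.4},{"dp":[0,0,0],"delta_rot":[0,0,0],"jaw":-0.5},{"dp":[0,0,0],"delta_rot":[0,0,0],"jaw":-0.6},{"dp":[0,0,0],"delta_rot":[0,0,0],"jaw":-0.8},{"dp":[0,0,0],"delta_rot":[0,0,0],"jaw":-1},{"dp":[0,0,0],"delta_rot":[0,0,0],"jaw":-1},{"dp":[0,0,0],"delta_rot":[0,0,0],"jaw":-1}]' --grip_force 15

```text
clock: 10.35
tcp_pos: [0.5807, 0.2312, 0.1584]
orientation: [180.0, -0.0, 86.0]
force: [0.0, -0.6, 4.4]
gripper_width: 0.0178
gripper_force: 15.0
```

>>> apply_moves --commands '[{"dp":[-0.0003,-0.008,0],"delta_rot":[0,0,-4],"jaw":-1},{"dp":[-0.0011,-0.016,0],"delta_rot":[0,0,-8],"jaw":-1},{"dp":[-0.0025,-0.0239,0],"delta_rot":[0,0,-12],"jaw":-1},{"dp":[-0.0045,-0.0317,0],"delta_rot":[0,0,-16],"jaw":-1},{"dp":[-0.0069,-0.0393,0],"delta_rot":[0,0,-20],"jaw":-1},{"dp":[-0.0099,-0.0468,0],"delta_rot":[0,0,-24],"jaw":-1},{"dp":[-0.0135,-0.054,0],"delta_rot":[0,0,-28],"jaw":-1},{"dp":[-0.0175,-0.0609,0],"delta_rot":[0,0,-32],"jaw":-1},{"dp":[-0.022,-0.0676,0],"delta_rot":[0,0,-36],"jaw":-1},{"dp":[-0.0269,-0.0739,0],"delta_rot":[0,0,-40],"jaw":-1}]'

```text
clock: 11.18
tcp_pos: [0.5054, 0.2087, 0.1584]
orientation: [179.9, 0.1, 126.2]
force: [4.3, -5.2, 1.5]
gripper_width: 0.0174
gripper_force: 15.0
```

>>> apply_moves --commands '[{"dp":[-0.0003,-0.008,0],"delta_rot":[0,0,-4],"jaw":-1},{"dp":[-0.0011,-0.016,0],"delta_rot":[0,0,-8],"jaw":-1},{"dp":[-0.0025,-0.0239,0],"delta_rot":[0,0,-12],"jaw":-1},{"dp":[-0.0045,-0.0317,0],"delta_rot":[0,0,-16],"jaw":-1},{"dp":[-0.0069,-0.0393,0],"delta_rot":[0,0,-20],"jaw":-1},{"dp":[-0.0099,-0.0468,0],"delta_rot":[0,0,-24],"jaw":-1},{"dp":[-0.0135,-0.054,0],"delta_rot":[0,0,-28],"jaw":-1},{"dp":[-0.0175,-0.0609,0],"delta_rot":[0,0,-32],"jaw":-1},{"dp":[-0.022,-0.0676,0],"delta_rot":[0,0,-36],"jaw":-1},{"dp":[-0.0269,-0.0739,0],"delta_rot":[0,0,-40],"jaw":-1}]'

```text
clock: 12.02
tcp_pos: [0.4622, 0.1436, 0.1584]
orientation: [180.0, 0.2, 166.2]
force: [7.9, -2.6, -2.3]
gripper_width: 0.0173
gripper_force: 15.0
```

>>> apply_moves --commands '[{"dp":[-0.0003,-0.008,0],"delta_rot":[0,0,-4],"jaw":-1},{"dp":[-0.0011,-0.016,0],"delta_rot":[0,0,-8],"jaw":-1},{"dp":[-0.0025,-0.0239,0],"delta_rot":[0,0,-12],"jaw":-1},{"dp":[-0.0045,-0.0317,0],"delta_rot":[0,0,-16],"jaw":-1},{"dp":[-0.0069,-0.0393,0],"delta_rot":[0,0,-20],"jaw":-1},{"dp":[-0.0099,-0.0468,0],"delta_rot":[0,0,-24],"jaw":-1},{"dp":[-0.0135,-0.054,0],"delta_rot":[0,0,-28],"jaw":-1},{"dp":[-0.0175,-0.0609,0],"delta_rot":[0,0,-32],"jaw":-1},{"dp":[-0.0203,-0.0652,0],"delta_rot":[0,0,-34.5],"jaw":-1},{"dp":[-0.0216,-0.0671,0],"delta_rot":[0,0,-35.7],"jaw":-1}]'

```text
clock: 12.85
tcp_pos: [0.4672, 0.0735, 0.1584]
orientation: [-179.9, 0.2, -158.2]
force: [7.1, 2.6, -0.8]
gripper_width: 0.0173
gripper_force: 15.0
```

>>> apply_moves --commands '[{"dp":[0,0,0],"delta_rot":[0,0,0],"jaw":-1},{"dp":[0,0,0],"delta_rot":[0,0,0],"jaw":-1},{"dp":[0,0,0],"delta_rot":[0,0,0],"jaw":-1},{"dp":[0,0,0],"delta_rot":[0,0,0],"jaw":-1},{"dp":[0,0,0],"delta_rot":[0,0,0],"jaw":-1},{"dp":[0,0,0],"delta_rot":[0,0,0],"jaw":-1},{"dp":[0,0,0],"delta_rot":[0,0,0],"jaw":-1},{"dp":[0,0,0],"delta_rot":[0,0,0],"jaw":-1},{"dp":[0,0,0],"delta_rot":[0,0,0],"jaw":-1},{"dp":[0,0,0],"delta_rot":[0,0,0],"jaw":-1}]'

```text
clock: 13.68
tcp_pos: [0.467, 0.074, 0.1584]
orientation: [-179.9, 0.2, -158.3]
force: [6.7, 0.9, -2.2]
gripper_width: 0.0172
gripper_force: 15.0
```

Run:
```python
from h import *
im,W=cap('side'); im2,W2=cap('top')
cv2.imwrite('pics/s6.png',np.hstack([cv2.resize(im[100:240,230:400,::-1],(400,330)),cv2.resize(im2[130:260,220:360,::-1],(355,330))]))
ax=np.array([.5726,.1165])
for nm,X,b in (('side',W,[.001,-.0045]),('top',W2,[0,0])):
    v=X.reshape(-1,3)
    for n,r,a,z0,z1 in (('lid',.08,156.8,.160,.175),('knob+90',.08,246.8,.16,.175),('knob180',.08,336.8,.16,.175),('knob270',.08,66.8,.16,.175),('peg1',.115,291.8,.16,.18),('peg2',.115,21.8,.16,.18),('peg3',.115,111.8,.16,.18)):
        g=ax+r*np.array([np.cos(np.radians(a)),np.sin(np.radians(a))])
        q=v[(np.hypot(v[:,0]-g[0],v[:,1]-g[1])<.022)&(v[:,2]>z0)&(v[:,2]<z1)]
        if len(q)>5:
            m=q.mean(0)[:2]-b; print(nm,n,len(q),m.round(4),'dang',round(np.degrees(np.arctan2(*(m-ax)[::-1]))%360-a,2))
o=sensors.get_obs(); print(o['tcp_pos'],o['joints'])
```

```text
side knob+90 42 [0.5415 0.0429] dang 0.26
side knob180 39 [0.6469 0.0849] dang 0.13
side knob270 34 [0.6058 0.1902] dang -1.03
side peg1 48 [0.6148 0.01  ] dang -0.17
side peg2 39 [0.68   0.1588] dang -0.31
top knob180 41 [0.6462 0.0851] dang 0.1
top knob270 32 [0.6046 0.1904] dang -0.21
top peg1 27 [0.6147 0.0106] dang -0.13
top peg2 27 [0.6795 0.1594] dang 0.06
top peg3 29 [0.5307 0.2233] dang -0.39
[0.46701471 0.07403133 0.15841542] [-5.24891375e+00  1.78213690e+01  1.02590238e+02  4.26517473e-02
  5.93621437e+01 -1.16936313e+02]
```

View pics/s6.png

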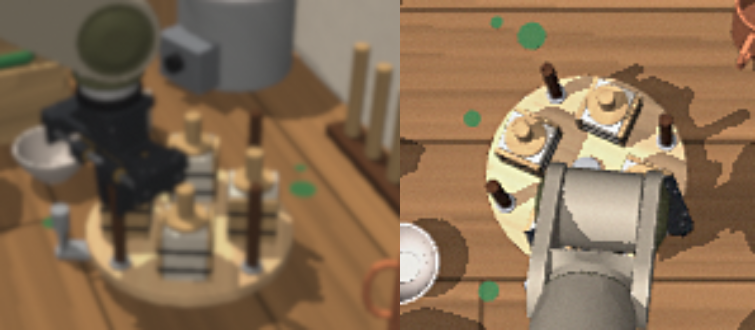

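The picture shows the gripper on the near peg and the lidded mould beside it on the pointer side. The visible pegs and knobs fit the target angle to within about 0.4° in the top view. Turntable at rest, grip 15 N.

```bash
python3 -c "
from plant import finish_job
print(finish_job())"
```

```text
the job is handed in; nothing more can be done
None
```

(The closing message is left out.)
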